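Check the slide dryer's temperature with a surface probe

TASK

Pick the hand-held surface probe out of the bin and set its sprung foot on the ring mark of the slide dryer's sloping hotplate: foot inside the ring, probe square to the plate, and pressed on lightly so that the spring is about half in. Do not change the plate's slope, push hard or disturb the other things. Finish while still holding the probe there; do not let go of it.

Things in the scene. Friction and masses are not known exactly. Their poses are not given: they have to be found in the camera images.
- probe: Surface-temperature probe, standing upright on its foot in the bin, 95 mm tall, about 0.13 kg. White round handle, 30 mm diameter, 24 to 95 mm above the foot's underside, black band near its lower end, black disc on top; below it a 12 mm stem and a steel disc foot, 36 mm diameter, 8 mm thick. Yaw does not matter. Origin: on its axis at the underside of the uncompressed foot; z up along the handle.
- probe_foot (a joint): How far the sprung foot is pushed up into the handle, m: 0 = fully out, 0.012 = bottomed. It starts to give at about 1.75 N and takes 0.5 N more per mm: about 4.75 N half way, 7.75 N just before it bottoms. The foot stays fully out as the probe stands.
- foot (a point): Centre of the underside of the probe's steel foot; moves with the foot.
- bin: Grey open bin fixed to the bench, 170 x 270 x 42 mm (x, y, height), walls 4 mm, inner floor 4 mm above the bench. Origin: centre of its underside. The probe, a vial and a jar stand in it in a row along its y axis, about 80 mm apart, in any order.
- warmer: Slide dryer, fixed: white base 220 x 260 mm, 50 mm high, with an aluminium hotplate 205 x 250 x 10 mm hinged along its low edge on the robot's side, rising away from the robot. A row of glass slides and a steel ledge (5 mm proud, 106 mm up from the hinged edge) lie on the upper half. Origin: centre of the base's underside; x points up-slope. Yaw varies.
- plate (a joint): Slope of the hotplate, rad: 0 = level, larger = far edge higher. A stiff hinge holds it where it is set (0.12 to 0.42).
- spot (a point): Centre of the ring mark on the upper surface of the hotplate: a thin dark ring of 52 mm inner and 62 mm outer diameter, on the plate's lower half, 55 mm up from the hinged edge and 30 mm to the left (+y) of the middle. Its z is the outward normal of the plate, its x runs up the slope.
- vial: Small amber capped vial in the bin, 24 mm diameter, 45 mm tall. Origin: centre of its underside. Leave alone.
- jar: Squat white jar in the bin, 36 mm diameter, 40 mm tall. Origin: centre of its underside. Leave alone.
- tipbox: Pipette-tip box with a clear lid, 84 x 124 x 63 mm, on the bench beyond the work. Origin: centre of its underside. Leave alone.
Things that resemble listed ones, but are neither listed nor needed, are in the scene too. Of the things shaped like the probe, the white one is meant.

How it is judged (in metres and radians):
On the way:
1. the probe is held clear above the bin or bench, touching neither bin nor dryer (height (world z) of foot above 0.055 m and contact force between the fingers and probe above 1 N and contact force between probe and bin below 0.05 N and contact force between probe and warmer below 0.05 N), for 0.2 s.
At the end, for the whole second after the job is handed in: The gripper still holds the probe, at rest: foot centre within 9 mm of the ring mark's centre, handle within 0.12 rad (7 degrees) of square to the plate, foot pushed in 2 to 10.5 mm of its 12 mm and bearing on the plate with 1.5 to 9 N; the robot itself does not touch the dryer (distance between foot and spot below 0.009 m and angle between the z axis of probe and the z axis of spot, either way round below 0.12 rad and angle between probe's own z axis and vertical below 0.7 rad and value of joint probe_foot between 0.002 and 0.0105 m and contact force between probe and warmer between 1.5 and 9 N and contact force between the fingers and probe above 1 N and contact force between each of the arm, the fingers and warmer below 0.5 N and linear speed of probe below 0.015 m/s); the arm keeps its last pose, push and grip.
It fails at once if the probe is pressed on the dryer with more than 20 N (contact force between probe and warmer above 20 N).
It fails at once if the plate's slope is changed (ring mark moved more than 6 mm) (distance of spot from where it was at the start of the episode above 0.006 m).
It fails at once if the vial or the jar is moved more than 25 mm or tipped (distance of any of vial, jar from where it was at the start of the episode above 0.025 m or angle between any of vial, jar's own z axis and vertical above 0.5 rad).
It fails at once if the tip box is moved more than 25 mm (distance of tipbox from where it was at the start of the episode above 0.025 m).
It also fails if it takes over 40 s, if anything falls off the work surface, if the arm or the gripper's body presses on something with over 40 N, if the wrist force passes 120 N, or if a joint passes its speed limit or range.

ROBOT

A 6-joint arm with a two-finger parallel gripper is mounted at the origin on the work surface. World frame = base frame: x ahead of the robot, y to its left, z up, the work surface at z = 0. Lengths are in m, angles in degrees, forces in N, time in s.
With the tool pointing down it reaches from about 0.35 to 0.925 m from the base axis. Payload 6.4 kg.
Tool frame: the origin (TCP) lies on the mounting face of the last link; the fingertips stand 199 mm ahead of it and the grasp point (between the pads) lies 180 mm ahead of it; x points along the fingers, y is the direction in which the jaws open and shut, and the axes are right-handed (so a half turn about x gives the same grasp; the last joint's range is limited). The gripper opens to 94 mm and grips with 3 to 60 N. Pads are 16 mm wide; open, the fingers measure 119 mm over their backs; the gripper's body (75 mm by 177 mm) begins 78 mm behind the grasp point.
Start: joints at [55.113, 14.043, 89.255, -0, 76.702, -9.975], TCP at [0.274, 0.59, 0.405] pointing down, gripper open.
Joint ranges: [-179.41, 179.41], [-58.25, 129.5], [7.25, 145.43], [-54.29, 234.29], [11.92, 165.04], [-157.13, 157.13]. Speed limits (degrees/s): [147.25, 147.25, 180, 180, 180, 180].

INTERFACE

Orientations are given as [roll, pitch, yaw] about the fixed x, y, z axes, in that order (R = Rz(yaw) Ry(pitch) Rx(roll)).
In Python, from station import robot gives the robot as it stands.
- The arm moves only by the tool drive_tool, never from a script. Its argument "series" is a list of rows, each an object with "xyz": the shift along the tool's x, y, z scaled (see below), a list of three; "roll": the turn about the tool's x scaled (see below). A call has 1 to 12 rows; each row is the pose to reach, as a shift and turn from the pose measured when the call began, along the tool's axes at that moment; what a row does not reach only later rows make up. The controller multiplies each number of a shift by 0.25 m and each number of a turn by 0.5 rad. A row lasts 1/8 s, in which the tool goes at most 62.5 mm and 10.7 degrees, less where a joint would pass 70% of its speed; a pose out of reach is approached as far as the arm can. A call with a number of a shift or a turn outside -1 to 1 is refused whole. A call with a gripper value outside its range is refused whole. "fingers" is the opening, from 0 (shut) to 1 (fully open), set as the call begins (left out, the last holds). The fingers move at their own pace and stop on an object; "force" is the grip in N (left out, the last holds). Time passes only in rows, so rows that repeat a pose let the fingers close. It gives the time, the measured TCP pose, the force and the opening at its end, in the units of the state.
- robot.sense(): the state, without advancing time (a new reading comes with each control period).
- robot.grab_frame(name): name is "scene" or "top" or "wrist"; returns a dict with "pixels" (480x640x3 uint8, red, green, blue), "fov_y" (degrees; the focal length in pixels is half the picture's height over the tangent of half this angle, whatever the lens; pixels are square), "cx", "cy" (the principal point, pixels), "rvec" (rotation vector, rad) and "tvec" (3), from world to camera coordinates, as OpenCV has them; the wrist camera has in their place "hand_eye" (4x4, takes a point from camera to tool coordinates, whose origin is the TCP and whose axes are the tool frame's). Camera axes: x right, y down, z forward; pixel columns grow to the right and rows downward; lengths in m; the calibration is good to about 2 mm. A picture is of the moment at which its call begins: read the wrist's pose just before it. There is no depth.
- robot.finish_job(): hands the job in, once; it reports no verdict.
The state is a dict: "clock": time; "joint_pos": joint angles; "qd": joint speeds; "joint_torque": joint torques, N m; "tool_pos": TCP position; "eef_rot": TCP orientation; "contact_force": force on the tool from outside, world axes, zero at the start; "ft_torque": the same for the moment, N m; "finger_gap": finger opening in m.
Only numpy, scipy, OpenCV 4.12 (cv2) and the standard library are available. Lean on these libraries where they do the work, as an engineer would, in place of code of your own. Each camera call takes 0.05 s, during which the arm holds its last target. There are 200 camera calls.

## Working session

There is one attempt and no reset: what is moved stays moved. The work goes in short steps, Python scripts to look and compute and a tool call to move; the robot and the scene stay as the last step left them, time stands still between calls to the robot, and variables do not carry over. Pictures are saved under pics/ and viewed, about 8 in all and at most 12, crops included, and the job is handed in when it is done.

Besides the shell and the picture viewer there is one more tool, called after "Request:" in YAML: its name, and indented under it one key for each argument. drive_tool: Moves the arm, as the interface text tells. Shifts and turns lie within -1 to 1; 1 stands for 0.25 m of shift or 0.5 rad of turn. Its arguments: {"type":"object","properties":{"series":{"type":"array"},"fingers":{"type":"number"},"force":{"type":"number"}},"required":["series"]}

```bash
mkdir -p pics; ls
cat > h.py <<'E'
import numpy as np,cv2
from scipy.spatial.transform import Rotation as R
from station import robot
def grab(name,fn=None):
    s=robot.sense(); f=robot.grab_frame(name); p=np.array(f["pixels"])
    if fn: cv2.imwrite(fn,p[:,:,::-1])
    F=p.shape[0]/2/np.tan(np.radians(f["fov_y"])/2)
    K=np.array([[F,0,f["cx"]],[0,F,f["cy"]],[0,0,1]])
    if "rvec" in f:
        Rw=cv2.Rodrigues(np.array(f["rvec"],float))[0]; t=np.array(f["tvec"],float).ravel()
    else:
        T=np.array(f["hand_eye"]); Rt=R.from_euler("xyz",s["eef_rot"],degrees=True).as_matrix()
        Rc=Rt@T[:3,:3]; c=Rt@T[:3,3]+np.array(s["tool_pos"]); Rw=Rc.T; t=-Rw@c
    return p,K,Rw,t
def ray(K,Rw,t,uv):
    d=Rw.T@np.linalg.inv(K)@np.array([uv[0],uv[1],1.]); return -Rw.T@t,d
def atz(cam,uv,z):
    c,d=ray(*cam,uv); return c+d*(z-c[2])/d[2]
def proj(cam,P):
    K,Rw,t=cam; q=K@(Rw@np.asarray(P,float)+t); return q[:2]/q[2]
E
python3 - <<'E'
from h import *
import pickle
C={}
for n in("scene","top","wrist"):
    p,*c=grab(n,f"pics/{n}0.png"); C[n]=c; print(n,c[0][0,0],c[0][:2,2],(-c[1].T@c[2]).round(3),c[1].round(2).tolist())
pickle.dump(C,open("c0.pkl","wb"))
print(robot.sense())
E
```

```text
pics
scene 497.86306710708396 [330.49303955 234.29868671] [ 0.669 -0.464  0.764] [[1.0, 0.09, 0.01], [0.08, -0.82, -0.57], [-0.04, 0.56, -0.82]]
top 492.4959422088456 [315.01132827 235.91708492] [ 0.542 -0.003  1.007] [[-0.01, -1.0, -0.02], [-0.99, 0.02, -0.11], [0.11, 0.02, -0.99]]
wrist 350.5050977920161 [318.77173786 243.60418663] [0.21  0.618 0.383] [[0.42, 0.91, -0.0], [0.88, -0.41, 0.24], [0.22, -0.1, -0.97]]
{'clock': 0.15, 'joint_pos': array([ 5.51137476e+01,  1.40743790e+01,  8.93054866e+01, -7.41859338e-05,
        7.67007837e+01, -9.97567663e+00]), 'qd': array([-0.06843336, -0.06165924, -0.2926376 , -0.0333806 , -0.11534964,
        0.060984  ]), 'joint_torque': array([ 1.82288563e-04, -4.16265750e+01, -3.14982784e+01,  6.85637863e-02,
        3.16450477e-02, -5.68244297e-05]), 'tool_pos': array([0.273692  , 0.58939945, 0.40383614]), 'eef_rot': array([ -99.9244031 ,   89.91935075, -124.83496173]), 'contact_force': array([-0.12633619,  0.09251208, -0.36099267]), 'ft_torque': array([-0.02494589,  0.00298797,  0.02856357]), 'finger_gap': 0.09433107794472693}
```

View pics/top0.png

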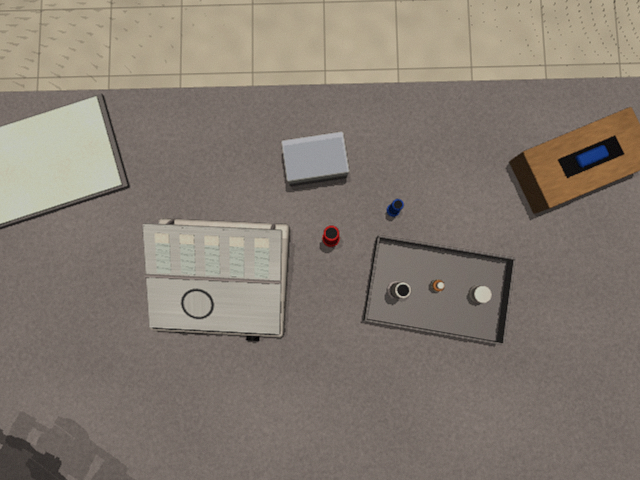

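View pics/scene0.png

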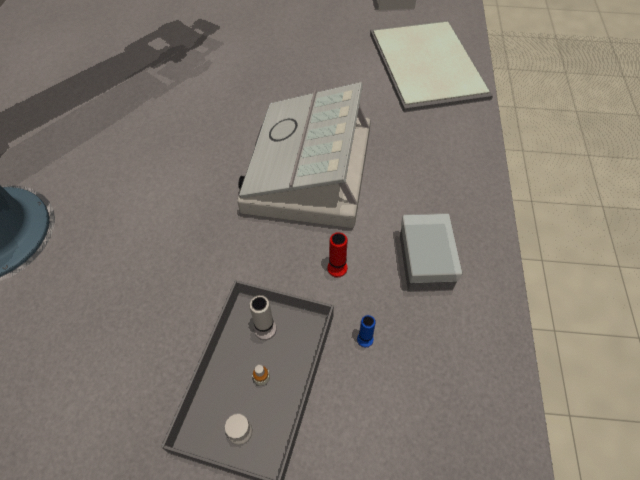

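The top picture shows three probe-like things: a white one in the bin (402,290), a red one (331,235) and a blue one (396,207). The white one in the bin matches the description. The ring is at about (197,303). I'll enlarge these to confirm and to pick plate corners.

Run:
```python
import cv2,numpy as np
t=cv2.imread("pics/top0.png");s=cv2.imread("pics/scene0.png");w=cv2.imread("pics/wrist0.png")
f=lambda i,x,y,ww,hh,k:cv2.resize(i[y:y+hh,x:x+ww],None,fx=k,fy=k,interpolation=cv2.INTER_CUBIC)
a=f(t,135,210,160,120+20,2.5)  #400x350
b=f(s,230,75,160,140,2.5)
c=f(s,230,270,80,50,5)  #400x250
d=cv2.resize(w,(400,300))[:250]
cv2.imwrite("pics/m.png",np.vstack([np.hstack([a,b]),np.hstack([c,d])]))
```

```text
(no output)
```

View pics/m.png

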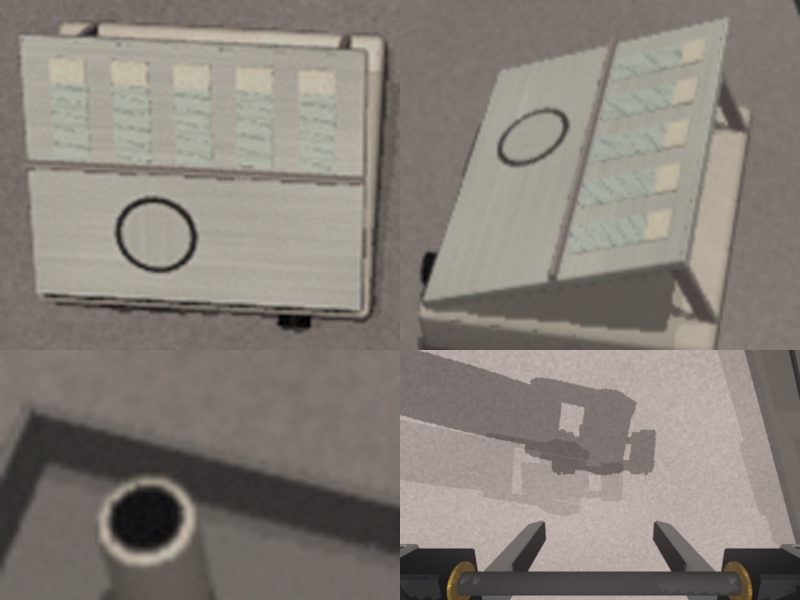

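```bash
cat > fit.py <<'E'
from h import *
import pickle
from scipy.optimize import least_squares
C=pickle.load(open("c0.pkl","rb"))
def off(l,x,y,k): return np.array(l)/k+[x,y]-0.5+0.5/k
T=off([(21,36),(366,50),(361,310),(37,294),(157,235)],135,210,2.5)
S=off([(328,18),(284,263),(24,303),(100,70),(133,137)],230,75,2.5)
L=np.array([(.205,.125,0),(.205,-.125,0),(0,-.125,0),(0,.125,0),(.055,.03,0)])
def pts(p): return np.array(p[:3])+L@R.from_euler("ZY",[p[3],-p[4]]).as_matrix().T
def res(p):
    P=pts(p); return np.r_[[proj(C["top"],q)-u for q,u in zip(P,T)],[proj(C["scene"],q)-u for q,u in zip(P,S)]].ravel()
r=least_squares(res,[.4,.2,.06,0,.25])
print(r.x.round(4),"\n",r.fun.reshape(-1,2).round(1)); print("spot",pts(r.x)[4].round(4),"yaw",np.degrees(r.x[3]))
pr=[("top",(402,290)),("scene",(259.2,304))]
for n,u in pr: print(n,atz(C[n],u,.099).round(4))
A=[];b=[]
for n,u in pr:
    c,d=ray(*C[n],u); d/=np.linalg.norm(d); M=np.eye(3)-np.outer(d,d);A.append(M);b.append(M@c)
print("tri",np.linalg.lstsq(np.vstack(A),np.hstack(b),rcond=None)[0].round(4))
for u in((437,286),(482,295)): print(atz(C["top"],u,.045).round(3))
for u in((377,238),(513,259),(501,342),(363,322)): print("bin",atz(C["top"],u,.042).round(3))
E
python3 fit.py
```

```text
[ 0.4675  0.2132  0.0572 -0.0625  0.3932] 
 [[-0.6 -0.5]
 [-0.1  0. ]
 [ 0.2 -0.3]
 [-0.1 -0.5]
 [ 0.1 -0.9]
 [-0.1  0.3]
 [-0.1 -0.4]
 [-0.8 -0.7]
 [-1.   0.5]
 [-0.3  0.7]]
spot [0.5201 0.2399 0.0782] yaw -3.579011638047783
top [ 0.5385 -0.1406  0.099 ]
scene [ 0.5418 -0.144   0.099 ]
tri [ 0.5395 -0.1412  0.0926]
[ 0.545 -0.216  0.045]
[ 0.526 -0.302  0.045]
bin [ 0.64  -0.104  0.042]
bin [ 0.595 -0.366  0.042]
bin [ 0.437 -0.334  0.042]
bin [ 0.478 -0.072  0.042]
```

```bash
cat >> h.py <<'E'
def plan(g,jaw,yflip=False):
    """grasp point target g (world), jaw-axis yaw in deg -> scaled xyz, roll"""
    s=robot.sense(); Rt=R.from_euler("xyz",s["eef_rot"],degrees=True).as_matrix(); p=np.array(s["tool_pos"])
    gp=p+.18*Rt[:,0]; d=Rt.T@(np.array(g)-[0,0,-.18]-p)  # tool down
    yw=np.degrees(np.arctan2(Rt[1,1],Rt[0,1]))
    dy=(jaw-yw+90)%180-90; 
    print("grasp",gp.round(4),"x",Rt[:,0].round(3),"jaw yaw",round(yw,1),"gap",round(s["finger_gap"],4),"F",np.round(s["contact_force"],2),"j6",s["joint_pos"][5].round(1),"t",s["clock"])
    print("xyz",(d/.25).round(3).tolist(),"roll for turn",round(dy,1),":",round(-np.radians(dy)/.5,3))
E
python3 -c "
from h import *
plan([.50,-.142,.20],80.3)"
```

```text
grasp [0.2735 0.5892 0.2238] x [-0.001 -0.001 -1.   ] jaw yaw 65.1 gap 0.0943 F [-0.13  0.09 -0.36] j6 -10.0 t 0.15
xyz [0.098, -2.272, 2.053] roll for turn 15.2 : -0.531
```

Request:
drive_tool:
  series:
    - {"xyz": [0,-0.76,0.685],"roll": -0.53}
    - {"xyz": [0,-0.76,0.685],"roll": -0.53}
    - {"xyz": [0,-0.76,0.685],"roll": -0.53}
    - {"xyz": [0,-0.76,0.685],"roll": -0.53}
    - {"xyz": [0,-0.76,0.685],"roll": -0.53}
  fingers: 0.64

```text
clock: 0.78
tool_pos: [0.3497, 0.3423, 0.4038]
eef_rot: [-111.7, 89.9, -121.7]
contact_force: [1.3, 0.3, -0.4]
finger_gap: 0.0602
```

```bash
python3 -c "
from h import *
plan([.50,-.142,.20],80.3)"
```

```text
grasp [0.3495 0.342  0.2238] x [-0.001 -0.002 -1.   ] jaw yaw 80.0 gap 0.0602 F [ 1.26  0.25 -0.41] j6 -48.9 t 0.775
xyz [0.098, -1.803, 0.928] roll for turn 0.3 : -0.01
```

Request:
drive_tool:
  series:
    - {"xyz": [0,-0.9,0.46],"roll": 0}
    - {"xyz": [0,-0.9,0.46],"roll": 0}
    - {"xyz": [0,-0.9,0.46],"roll": 0}
    - {"xyz": [0,-0.9,0.46],"roll": 0}
    - {"xyz": [0,-0.9,0.46],"roll": 0}

```text
clock: 1.4
tool_pos: [0.4248, 0.0984, 0.4042]
eef_rot: [-103.1, 89.9, -113.4]
contact_force: [0.2, 0.1, 0.2]
finger_gap: 0.06
```

Request:
drive_tool:
  series:
    - {"xyz": [0.1,-0.9,0.46],"roll": 0}
    - {"xyz": [0.1,-0.9,0.46],"roll": 0}
    - {"xyz": [0.1,-0.9,0.46],"roll": 0}
    - {"xyz": [0.1,-0.9,0.46],"roll": 0}
    - {"xyz": [0.1,-0.9,0.46],"roll": 0}
    - {"xyz": [0.1,-0.9,0.46],"roll": 0}

```text
clock: 2.15
tool_pos: [0.4981, -0.1424, 0.3791]
eef_rot: [-154.6, 89.9, -164.9]
contact_force: [0.2, -0.1, -0.5]
finger_gap: 0.0602
```

Run:
```python
from h import *
import pickle
plan([.54,-.142,.20],80.3)
p,*c=grab("wrist","pics/w1.png"); pickle.dump(c,open("cw1.pkl","wb"))
for q in([.540,-.142,.099],[.54,-.142,.004]): print(proj(c,q))
```

```text
grasp [ 0.4978 -0.1425  0.1991] x [-0.002 -0.    -1.   ] jaw yaw 79.8 gap 0.0602 F [ 0.22 -0.15 -0.52] j6 -108.2 t 2.15
xyz [-0.004, 0.031, 0.165] roll for turn 0.5 : -0.019
[329.88659582 299.48856352]
[327.12095003 263.69754959]
```

View pics/w1.png

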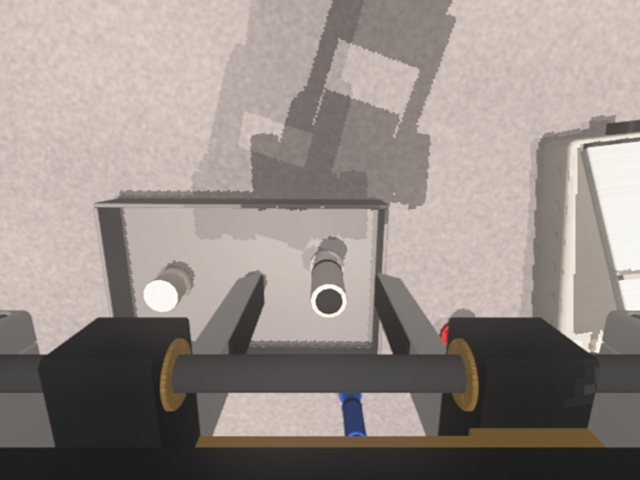

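The white probe's top is at (328,300), within 1.5 px of the prediction, and the jaws straddle it. Next I align above it, descend and grip.

Request:
drive_tool:
  series:
    - {"xyz": [0,0.028,0.165],"roll": -0.02}
    - {"xyz": [0,0.028,0.165],"roll": -0.02}
    - {"xyz": [0.2,0.028,0.165],"roll": -0.02}
    - {"xyz": [0.4,0.028,0.165],"roll": -0.02}
    - {"xyz": [0.62,0.028,0.165],"roll": -0.02}
    - {"xyz": [0.62,0.028,0.165],"roll": -0.02}

```text
clock: 2.95
tool_pos: [0.5371, -0.1401, 0.2205]
eef_rot: [168.8, 89.4, 159.3]
contact_force: [0.5, -0.3, 0.1]
finger_gap: 0.0602
```

Request:
drive_tool:
  series:
    - {"xyz": [0,0,0],"roll": 0}
    - {"xyz": [0,0,0],"roll": 0}
    - {"xyz": [0,0,0],"roll": 0}
    - {"xyz": [0,0,0],"roll": 0}
  fingers: 0
  force: 12

```text
clock: 3.45
tool_pos: [0.5377, -0.1405, 0.2219]
eef_rot: [171.4, 89.5, 161.9]
contact_force: [1.1, -0.0, 0.9]
finger_gap: 0.0299
```

```bash
python3 -c "
from h import *
plan([.54,-.142,.09],80.3)"
```

```text
grasp [ 0.5364 -0.14    0.0419] x [-0.007  0.002 -1.   ] jaw yaw 80.5 gap 0.0299 F [ 1.07 -0.01  0.94] j6 -106.7 t 3.45
xyz [-0.193, -0.004, 0.009] roll for turn -0.2 : 0.006
```

Request:
drive_tool:
  series:
    - {"xyz": [-0.05,0,0],"roll": 0}
    - {"xyz": [-0.104,0,0],"roll": 0}
    - {"xyz": [-0.104,0,0],"roll": 0}
    - {"xyz": [-0.104,0,-0.1],"roll": 0}
    - {"xyz": [-0.104,0,-0.17],"roll": 0}
    - {"xyz": [-0.104,0,-0.17],"roll": 0}
    - {"xyz": [-0.104,0,-0.17],"roll": 0}

```text
clock: 4.32
tool_pos: [0.4964, -0.1337, 0.2484]
eef_rot: [172.0, 89.6, 162.5]
contact_force: [0.0, -0.6, -2.2]
finger_gap: 0.0299
```

Run:
```python
from h import *
plan([.48,-.142,.068],80.3)
p,*c=grab("scene","pics/s2.png"); u=proj(c,[.5,-.14,.06]).astype(int); x,y=u-[40,40]
cv2.imwrite("pics/s2c.png",cv2.resize(p[y:y+80,x:x+100,::-1],None,fx=6,fy=6,interpolation=cv2.INTER_CUBIC)); print(x,y)
```

```text
grasp [ 0.4952 -0.1333  0.0684] x [-0.007  0.002 -1.   ] jaw yaw 80.5 gap 0.0299 F [ 0.02 -0.59 -2.2 ] j6 -108.1 t 4.325
xyz [0.002, -0.044, -0.059] roll for turn -0.2 : 0.006
195 270
```

View pics/s2c.png

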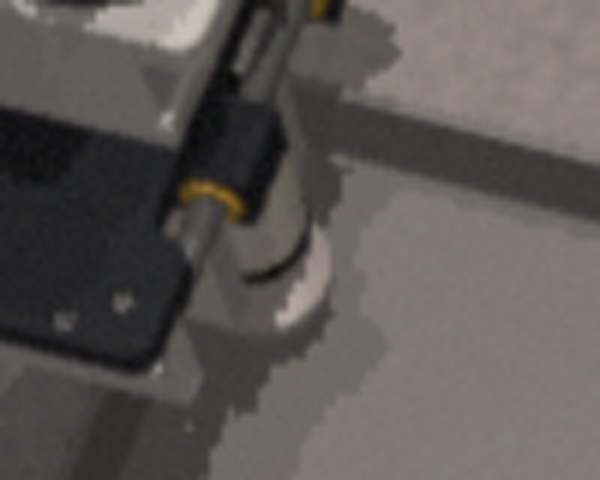

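The crop shows the probe gripped upright, with its foot near the low-x wall. Next I push the foot against the wall so that the handle pivots in the grip.

Request:
drive_tool:
  series:
    - {"xyz": [0,0,-0.012],"roll": 0}
    - {"xyz": [0,0,-0.024],"roll": 0}
    - {"xyz": [0,0,-0.036],"roll": 0}
    - {"xyz": [0,0,-0.036],"roll": 0}

```text
clock: 4.88
tool_pos: [0.4881, -0.1323, 0.249]
eef_rot: [170.4, 89.8, 160.9]
contact_force: [5.9, -0.1, -2.7]
finger_gap: 0.0299
```

Request:
drive_tool:
  series:
    - {"xyz": [0,0,-0.012],"roll": 0}
    - {"xyz": [0,0,-0.024],"roll": 0}
    - {"xyz": [0,0,-0.024],"roll": 0}

```text
clock: 5.25
tool_pos: [0.4825, -0.1315, 0.2496]
eef_rot: [175.8, 89.9, 166.3]
contact_force: [4.5, 0.3, -0.2]
finger_gap: 0.0301
```

Request:
drive_tool:
  series:
    - {"xyz": [0,0,-0.012],"roll": 0}
    - {"xyz": [0,0,-0.024],"roll": 0}
    - {"xyz": [0,0,-0.024],"roll": 0}

```text
clock: 5.62
tool_pos: [0.4761, -0.1304, 0.2493]
eef_rot: [176.8, 89.8, 167.3]
contact_force: [0.7, -1.7, -0.6]
finger_gap: 0.0296
```

Run:
```python
from h import *
plan([.474,-.13,.068],80.3)
```

```text
grasp [ 0.4753 -0.1302  0.0693] x [-0.004  0.001 -1.   ] jaw yaw 80.4 gap 0.0296 F [ 0.68 -1.75 -0.63] j6 -108.9 t 5.625
xyz [0.005, 0.0, -0.008] roll for turn -0.1 : 0.005
```

Request:
drive_tool:
  series:
    - {"xyz": [-0.1,0,0.0],"roll": 0}
    - {"xyz": [-0.3,0,0.0],"roll": 0}
    - {"xyz": [-0.5,0,0],"roll": 0}
    - {"xyz": [-0.5,0,0.1],"roll": 0}
    - {"xyz": [-0.5,0,0.1],"roll": 0}
    - {"xyz": [-0.5,0,0.1],"roll": 0}

```text
clock: 6.38
tool_pos: [0.5003, -0.1343, 0.3724]
eef_rot: [171.2, 89.5, 161.6]
contact_force: [0.3, 0.2, -1.0]
finger_gap: 0.0295
```

Run:
```python
from h import *
plan([.474,-.13,.19],80.3)
g=np.array([.5,-.13,.195])
out=[]
for n,k in(("scene",4),("wrist",1)):
    p,*c=grab(n)
    cv2.imwrite(f"pics/{n}3.png",p[:,:,::-1])
    u=proj(c,g).astype(int); print(n,u,proj(c,g+[0,0,-.038]),proj(c,g-R.from_euler("ZY",[-.17,-.39]).apply([0,0,.038])))
    if n=="scene": x,y=u-[60,60]; out.append(cv2.resize(p[y:y+130,x:x+100],(400,520),interpolation=cv2.INTER_CUBIC)); print(x,y)
    else: out.append(cv2.resize(p[40:480,150:490],(400,520)))
cv2.imwrite("pics/m3.png",np.hstack(out)[:,:,::-1])
```

```text
grasp [ 0.4988 -0.1338  0.1924] x [-0.008  0.003 -1.   ] jaw yaw 80.5 gap 0.0295 F [ 0.29  0.19 -1.02] j6 -108.0 t 6.375
xyz [0.01, -0.0, -0.107] roll for turn -0.2 : 0.005
scene [222 259] [226.80622287 273.81100109] [236.23542163 275.14807789]
162 199
wrist [328 305] [326.87162552 278.70771284] [326.80013692 303.57046762]
```

View pics/m3.png

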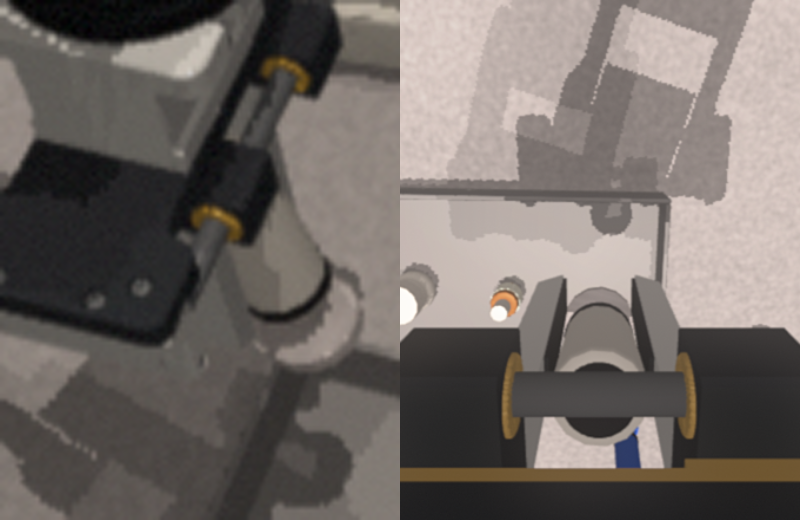

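```bash
cat > tilt.py <<'E'
from h import *
g=np.array([.4988,-.1338,.1924])
p,*c=grab("wrist"); p,*s=grab("scene")
for a in(-.4,-.2,0,.2,.3,.4,.5):
    Rm=R.from_euler("ZY",[-.166,-a])
    f=lambda z:g+Rm.apply([0.003,0,z-.038])
    print(a,"wrist top",proj(c,f(.095)).round(),"foot",proj(c,f(.008)).round(),"| scene foot",proj(s,f(.004)).round(1),"band",proj(s,f(.028)).round(1))
E
python3 tilt.py
```

```text
-0.4 wrist top [322. 421.] foot [320. 266.] | scene foot [218.  273.4] band [221.6 266.7]
-0.2 wrist top [322. 403.] foot [320. 275.] | scene foot [222.6 275. ] band [223.  267.1]
0 wrist top [322. 378.] foot [320. 285.] | scene foot [227.3 276.1] band [224.4 267.3]
0.2 wrist top [322. 346.] foot [320. 296.] | scene foot [231.6 276.7] band [225.7 267.3]
0.3 wrist top [322. 329.] foot [320. 301.] | scene foot [233.7 276.8] band [226.2 267.2]
0.4 wrist top [322. 311.] foot [320. 306.] | scene foot [235.7 276.8] band [226.7 267.1]
0.5 wrist top [322. 294.] foot [320. 312.] | scene foot [237.5 276.7] band [227.2 267. ]
```

```bash
cat > tilt2.py <<'E'
from h import *
from scipy.optimize import least_squares
g=np.array([.4988,-.1338,.1924])
p,*c=grab("wrist"); p,*s=grab("scene")
th=np.linspace(0,2*np.pi,73)
def circ(cam,q,r,z):
    dx,dz,a=q; Rm=R.from_euler("ZY",[-.166,-a]); o=g+R.from_euler("Z",-.166).apply([dx,0,dz])
    return np.array([proj(cam,o+Rm.apply([r*np.cos(t),r*np.sin(t),z-.038])) for t in th])
def pred(q):
    return np.array([circ(c,q,.015,.095)[:,1].max(),circ(c,q,.018,.008)[:,1].min(),max(circ(s,q,.018,.008)[:,0].max(),circ(s,q,.018,0)[:,0].max()),circ(s,q,.018,0)[:,1].max(),circ(s,q,.015,.024)[:,1].max()])
ob=np.array([416,283,252.5,290.5,279.5])
r=least_squares(lambda q:pred(q)-ob,[0,0,.2],x_scale=[.01,.01,.3]); print(r.x.round(4),r.fun.round(1),pred([0,0,0]).round())
E
python3 tilt2.py
```

```text
[0.0134 0.0026 0.2271] [ 0.  -0.   0.1  0.1 -0.1] [406. 249. 239. 288. 278.]
```

The fit shows the probe slid about 13 mm off the pad centre and tilted only 0.23 rad, because the low grip has too short a lever. I'll set it back down upright in the bin and regrip near the top of the handle.

Request:
drive_tool:
  series:
    - {"xyz": [0,-0.03,0.05],"roll": 0}
    - {"xyz": [0.2,-0.03,0.05],"roll": 0}
    - {"xyz": [0.4,-0.03,0.05],"roll": 0}
    - {"xyz": [0.56,-0.03,0.05],"roll": 0}
    - {"xyz": [0.58,-0.03,0.05],"roll": 0}
    - {"xyz": [0.58,-0.03,0.05],"roll": 0}

```text
clock: 7.42
tool_pos: [0.5121, -0.1444, 0.2297]
eef_rot: [-179.6, 89.8, 170.8]
contact_force: [-0.3, -0.0, -1.5]
finger_gap: 0.0298
```

Request:
drive_tool:
  series:
    - {"xyz": [0.01,0,0],"roll": 0}
    - {"xyz": [0.02,0,0],"roll": 0}
    - {"xyz": [0.028,0,0],"roll": 0}
  force: 5

```text
clock: 7.8
tool_pos: [0.5124, -0.1446, 0.2234]
eef_rot: [-163.8, 89.9, -173.3]
contact_force: [0.2, -0.5, 1.3]
finger_gap: 0.0297
```

Run:
```python
from h import *
plan([.54,-.14,.04],80.3)
```

```text
grasp [ 0.512  -0.1446  0.0434] x [-0.002 -0.    -1.   ] jaw yaw 80.4 gap 0.0297 F [ 0.21 -0.5   1.3 ] j6 -108.4 t 7.8
xyz [0.013, 0.036, 0.106] roll for turn -0.1 : 0.005
```

Request:
drive_tool:
  series:
    - {"xyz": [0.012,0,0],"roll": 0}
    - {"xyz": [0.02,0,0],"roll": 0}
    - {"xyz": [0.02,0,0],"roll": 0}
  force: 3

```text
clock: 8.18
tool_pos: [0.5127, -0.1447, 0.2188]
eef_rot: [-131.4, 89.9, -141.0]
contact_force: [0.8, 0.1, 3.6]
finger_gap: 0.0301
```

Request:
drive_tool:
  series:
    - {"xyz": [0,0,0],"roll": 0}
    - {"xyz": [0,0,0],"roll": 0}
    - {"xyz": [0,0,0],"roll": 0}
  fingers: 0.62

```text
clock: 8.55
tool_pos: [0.5125, -0.1447, 0.2185]
eef_rot: [-155.7, 89.9, -165.3]
contact_force: [-0.7, -0.1, -0.0]
finger_gap: 0.0562
```

Request:
drive_tool:
  series:
    - {"xyz": [-0.2,0,0],"roll": 0}
    - {"xyz": [-0.4,0,0],"roll": 0}
    - {"xyz": [-0.56,0,0],"roll": 0}
    - {"xyz": [-0.6,0,-0.1],"roll": 0}
    - {"xyz": [-0.6,0,-0.15],"roll": 0}
    - {"xyz": [-0.6,0,-0.15],"roll": 0}

```text
clock: 9.3
tool_pos: [0.475, -0.1381, 0.3675]
eef_rot: [-176.0, 89.8, 174.4]
contact_force: [-0.6, 1.0, -0.4]
finger_gap: 0.0581
```

Run:
```python
from h import *
import pickle
plan([.54,-.14,.078],80.3)
p,*c=grab("wrist","pics/w4.png"); pickle.dump(c,open("cw4.pkl","wb"))
q,*s=grab("scene"); print("pred wrist top at .54,-.14:",proj(c,[.54,-.14,.099]))
x,y=210,270
cv2.imwrite("pics/m4.png",np.hstack([p[:,100:500],cv2.resize(q[y:y+120,x:x+100],(400,480),interpolation=cv2.INTER_CUBIC)])[:,:,::-1])
```

```text
grasp [ 0.4745 -0.138   0.1875] x [-0.003  0.    -1.   ] jaw yaw 80.4 gap 0.0581 F [-0.64  0.96 -0.4 ] j6 -109.8 t 9.3
xyz [0.437, 0.036, 0.259] roll for turn -0.1 : 0.004
pred wrist top at .54,-.14: [331.40552819 333.71354371]
```

View pics/m4.png

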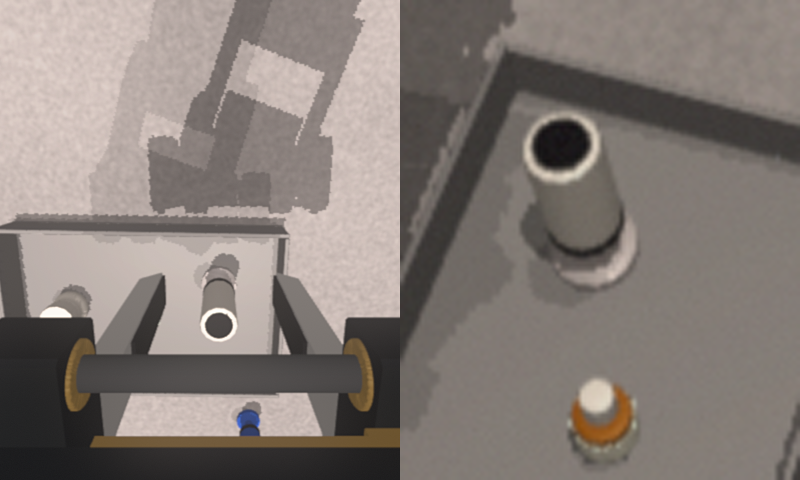

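The probe stands upright again, with its top at wrist (319,324) and scene (250.5,307). The vial is untouched.

Run:
```python
from h import *
import pickle
c=pickle.load(open("cw4.pkl","rb")); s=pickle.load(open("c0.pkl","rb"))["scene"]
a=atz(c,(319,324),.099); b=atz(s,(250.5,306.8),.099); print(a,b)
g=a*.6+b*.4; g[2]=.078; print(g); plan(g,80.3)
```

```text
[ 0.53022966 -0.14813747  0.099     ] [ 0.52988182 -0.14967842  0.099     ]
[ 0.53009053 -0.14875385  0.078     ]
grasp [ 0.4752 -0.1383  0.1876] x [-0.003  0.    -1.   ] jaw yaw 80.4 gap 0.0587 F [ 0.2   0.14 -0.34] j6 -109.7 t 9.4
xyz [0.438, -0.005, 0.223] roll for turn -0.1 : 0.005
```

Request:
drive_tool:
  series:
    - {"xyz": [0,-0.005,0.225],"roll": 0}
    - {"xyz": [0,-0.005,0.225],"roll": 0}
    - {"xyz": [0.2,-0.005,0.225],"roll": 0}
    - {"xyz": [0.4,-0.005,0.225],"roll": 0}
    - {"xyz": [0.438,-0.005,0.225],"roll": 0}
    - {"xyz": [0.438,-0.005,0.225],"roll": 0}
    - {"xyz": [0.438,-0.005,0.225],"roll": 0}

```text
clock: 10.28
tool_pos: [0.5315, -0.1493, 0.2604]
eef_rot: [-56.3, 89.9, -65.8]
contact_force: [0.6, 0.1, 1.0]
finger_gap: 0.0582
```

Run:
```python
from h import *
plan([.53,-.1488,.078],80.3)
```

```text
grasp [ 0.5317 -0.1496  0.0804] x [ 0.001 -0.002 -1.   ] jaw yaw 80.4 gap 0.0582 F [0.56 0.14 0.97] j6 -107.8 t 10.275
xyz [0.009, 0.001, -0.006] roll for turn -0.1 : 0.005
```

Request:
drive_tool:
  series:
    - {"xyz": [0,0,0],"roll": 0}
    - {"xyz": [0,0,0],"roll": 0}
    - {"xyz": [0,0,0],"roll": 0}
  fingers: 0
  force: 12

```text
clock: 10.65
tool_pos: [0.5316, -0.1494, 0.2609]
eef_rot: [-42.6, 89.9, -52.2]
contact_force: [-0.5, 1.0, -0.0]
finger_gap: 0.0314
```

Request:
drive_tool:
  series:
    - {"xyz": [-0.05,0,0],"roll": 0}
    - {"xyz": [-0.095,0,0],"roll": 0}
    - {"xyz": [-0.095,0,-0.07],"roll": 0}
    - {"xyz": [-0.095,0,-0.14],"roll": 0}
    - {"xyz": [-0.095,0,-0.14],"roll": 0}

```text
clock: 11.28
tool_pos: [0.4966, -0.1433, 0.2851]
eef_rot: [-38.4, 89.8, -48.0]
contact_force: [0.1, -0.7, -1.2]
finger_gap: 0.0298
```

Request:
drive_tool:
  series:
    - {"xyz": [0,0,-0.015],"roll": 0}
    - {"xyz": [0,0,-0.03],"roll": 0}
    - {"xyz": [0,0,-0.045],"roll": 0}
    - {"xyz": [0,0,-0.06],"roll": 0}

```text
clock: 11.78
tool_pos: [0.4821, -0.141, 0.2856]
eef_rot: [-30.3, 89.7, -39.9]
contact_force: [2.2, -0.3, -0.7]
finger_gap: 0.0298
```

Run:
```python
from h import *
plan([.46,-.1488,.104],80.3)
```

```text
grasp [ 0.4827 -0.1415  0.1056] x [ 0.003 -0.003 -1.   ] jaw yaw 80.4 gap 0.0298 F [ 2.19 -0.35 -0.65] j6 -109.6 t 11.775
xyz [0.006, -0.045, -0.082] roll for turn -0.1 : 0.004
```

Request:
drive_tool:
  series:
    - {"xyz": [0,0,-0.012],"roll": 0}
    - {"xyz": [0,0,-0.024],"roll": 0}
    - {"xyz": [0,0,-0.036],"roll": 0}
    - {"xyz": [0,0,-0.048],"roll": 0}

```text
clock: 12.28
tool_pos: [0.4701, -0.139, 0.2856]
eef_rot: [-30.7, 89.7, -40.3]
contact_force: [2.6, -1.1, 0.0]
finger_gap: 0.0298
```

Request:
drive_tool:
  series:
    - {"xyz": [0,0,-0.012],"roll": 0}
    - {"xyz": [0,0,-0.024],"roll": 0}
    - {"xyz": [0,0,-0.036],"roll": 0}
    - {"xyz": [0,0,-0.048],"roll": 0}

```text
clock: 12.78
tool_pos: [0.4578, -0.1369, 0.2851]
eef_rot: [-35.5, 89.8, -45.1]
contact_force: [1.7, -1.5, -3.0]
finger_gap: 0.0296
```

Request:
drive_tool:
  series:
    - {"xyz": [0,0,0],"roll": 0}
    - {"xyz": [0,0,0],"roll": 0}

```text
clock: 13.02
tool_pos: [0.4577, -0.1369, 0.285]
eef_rot: [-39.6, 89.8, -49.2]
contact_force: [1.1, -0.7, -1.6]
finger_gap: 0.0294
```

Run:
```python
from h import *
plan([.4585,-.1488,.104],80.3)
```

```text
grasp [ 0.4581 -0.1373  0.105 ] x [ 0.002 -0.002 -1.   ] jaw yaw 80.4 gap 0.0294 F [ 1.06 -0.67 -1.56] j6 -110.7 t 13.025
xyz [0.004, -0.047, 0.011] roll for turn -0.1 : 0.004
```

Request:
drive_tool:
  series:
    - {"xyz": [0,0,0.03],"roll": 0}
    - {"xyz": [-0.2,0,0.06],"roll": 0}
    - {"xyz": [-0.4,0,0.06],"roll": 0}
    - {"xyz": [-0.4,0,0.15],"roll": 0}
    - {"xyz": [-0.4,0,0.15],"roll": 0}
    - {"xyz": [-0.4,0,0.15],"roll": 0}

```text
clock: 13.78
tool_pos: [0.494, -0.1426, 0.3837]
eef_rot: [-124.5, 89.9, -134.0]
contact_force: [-0.8, 0.4, -1.5]
finger_gap: 0.0297
```

Run:
```python
from h import *
import pickle
plan([.474,-.13,.19],80.3)
st=robot.sense()
p,*c=grab("wrist"); q,*s=grab("scene"); pickle.dump((st,c,s),open("c5.pkl","wb"))
g=np.array(st["tool_pos"])-[0,0,.18]; u=proj(s,g).astype(int); x,y=u-[40,40]; print(x,y)
cv2.imwrite("pics/m5.png",np.hstack([p[:,100:500],cv2.resize(q[y:y+120,x:x+100],(400,480),interpolation=cv2.INTER_CUBIC)])[:,:,::-1])
```

```text
grasp [ 0.4938 -0.1428  0.2037] x [-0.001 -0.001 -1.   ] jaw yaw 80.4 gap 0.0297 F [-0.83  0.42 -1.49] j6 -109.1 t 13.775
xyz [0.055, 0.036, -0.087] roll for turn -0.1 : 0.005
174 223
```

View pics/m5.png

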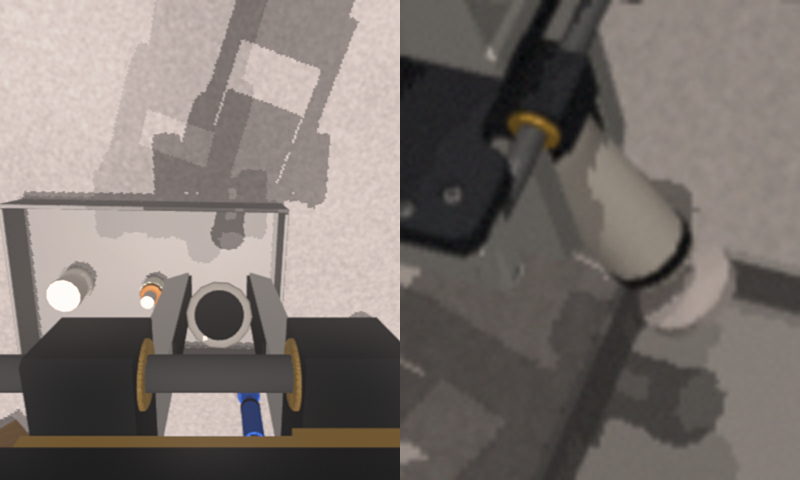

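```bash
cat > tilt3.py <<'E'
from h import *
import pickle
from scipy.optimize import least_squares
st,c,s=pickle.load(open("c5.pkl","rb"))
Rt=R.from_euler("xyz",st["eef_rot"],degrees=True).as_matrix(); g=np.array(st["tool_pos"])+.18*Rt[:,0]
yw=np.arctan2(Rt[1,1],Rt[0,1])-np.pi/2; H=.0764
th=np.linspace(0,2*np.pi,73)
def circ(cam,q,r,z):
    dx,dz,a=q; Rm=R.from_euler("ZY",[yw,-a]); o=g+R.from_euler("Z",yw).apply([dx,0,dz])
    return np.array([proj(cam,o+Rm.apply([r*np.cos(t),r*np.sin(t),z-H])) for t in th])
def pred(q):
    t=circ(c,q,.015,.095)[:,1]; f=circ(s,q,.018,0)
    return np.array([t.max(),t.min(),max(circ(s,q,.018,.008)[:,0].max(),f[:,0].max()),f[:,1].max(),circ(s,q,.015,.024)[:,1].max()])
ob=np.array([349,281,257.75,305,294.3])
r=least_squares(lambda q:pred(q)-ob,[0,0,.2],x_scale=[.01,.01,.3]); print(r.x.round(4),r.fun.round(1),pred([0,0,0]).round())
E
python3 tilt3.py
```

```text
[0.0048 0.0015 0.4005] [ 1.1 -1.2 -0.1  0.8  0.7] [350. 287. 237. 303. 293.]
```

The fit gives tilt 0.40 rad against the plate's 0.393, an offset of 4.8 mm, and residuals of about 1 px. Next I carry it to above the ring.

```bash
cat >> h.py <<'E'
SPOT=np.array([.5201,.2399,.0782]); PY=-.0625; SL=.393
Nn=R.from_euler("ZY",[PY,-SL]).apply([0,0,1])
def place(d,dx=.0048,dz=.0015,a=.40,H=.0764):
    "grasp point for uncompressed foot at height d over the spot"
    return SPOT+d*Nn-R.from_euler("Z",PY).apply([dx+H*np.sin(a),0,dz-H*np.cos(a)])
E
python3 -c "
from h import *
print(Nn.round(3),place(.03),place(0)); plan([*place(.03)[:2],.2037],86.4)"
```

```text
[-0.382  0.024  0.924] [0.47414949 0.24277565 0.17478199] [0.4856159  0.24205807 0.14706906]
grasp [ 0.4939 -0.1429  0.2039] x [-0.    -0.001 -1.   ] jaw yaw 80.4 gap 0.0299 F [-0.4  -0.53 -1.23] j6 -109.1 t 13.875
xyz [-0.001, 1.507, -0.335] roll for turn 6.0 : -0.209
```

Request:
drive_tool:
  series:
    - {"xyz": [0,0.2,-0.05],"roll": -0.05}
    - {"xyz": [0,0.4,-0.1],"roll": -0.1}
    - {"xyz": [0,0.6,-0.15],"roll": -0.15}
    - {"xyz": [0,0.8,-0.19],"roll": -0.2}
    - {"xyz": [0,0.9,-0.2],"roll": -0.21}
    - {"xyz": [0,0.9,-0.2],"roll": -0.21}

```text
clock: 14.62
tool_pos: [0.4815, 0.0888, 0.383]
eef_rot: [-136.6, 89.9, -140.0]
contact_force: [0.4, -0.6, -1.0]
finger_gap: 0.0295
```

```bash
python3 -c "
from h import *
plan([*place(.03)[:2],.2037],86.4)"
```

```text
grasp [0.4812 0.0885 0.203 ] x [-0.002 -0.001 -1.   ] jaw yaw 86.6 gap 0.0295 F [ 0.39 -0.64 -1.  ] j6 -89.4 t 14.625
xyz [-0.003, 0.613, -0.066] roll for turn -0.2 : 0.007
```

Request:
drive_tool:
  series:
    - {"xyz": [0,0.2,-0.02],"roll": 0}
    - {"xyz": [0,0.4,-0.045],"roll": 0}
    - {"xyz": [0,0.61,-0.066],"roll": 0}
    - {"xyz": [0,0.613,-0.066],"roll": 0}
    - {"xyz": [0.11,0.613,-0.066],"roll": 0}
    - {"xyz": [0.11,0.613,-0.066],"roll": 0}
    - {"xyz": [0.11,0.613,-0.066],"roll": 0}

```text
clock: 15.5
tool_pos: [0.4745, 0.2417, 0.3559]
eef_rot: [-127.0, 89.9, -130.5]
contact_force: [-0.4, 0.3, -0.6]
finger_gap: 0.0295
```

Run:
```python
from h import *
import pickle
plan(place(.03),86.4)
st=robot.sense()
p,*c=grab("wrist"); q,*s=grab("scene"); pickle.dump((st,c,s),open("c6.pkl","wb"))
x,y=235,70
a=cv2.resize(q[y:y+120,x:x+100],(500,600),interpolation=cv2.INTER_CUBIC)
b=cv2.resize(p[180:480,220:420],(300,450))
b=np.vstack([b,np.zeros((150,300,3),np.uint8)])
cv2.imwrite("pics/m6.png",np.hstack([b,a])[:,:,::-1]); print(proj(s,SPOT),proj(c,SPOT))
```

```text
grasp [0.4742 0.2414 0.1759] x [-0.001 -0.001 -1.   ] jaw yaw 86.5 gap 0.0295 F [-0.38  0.3  -0.58] j6 -71.7 t 15.5
xyz [0.004, 0.004, -0.002] roll for turn -0.1 : 0.004
[282.60033353 130.25049613] [321.76337594 305.97789446]
```

View pics/m6.png

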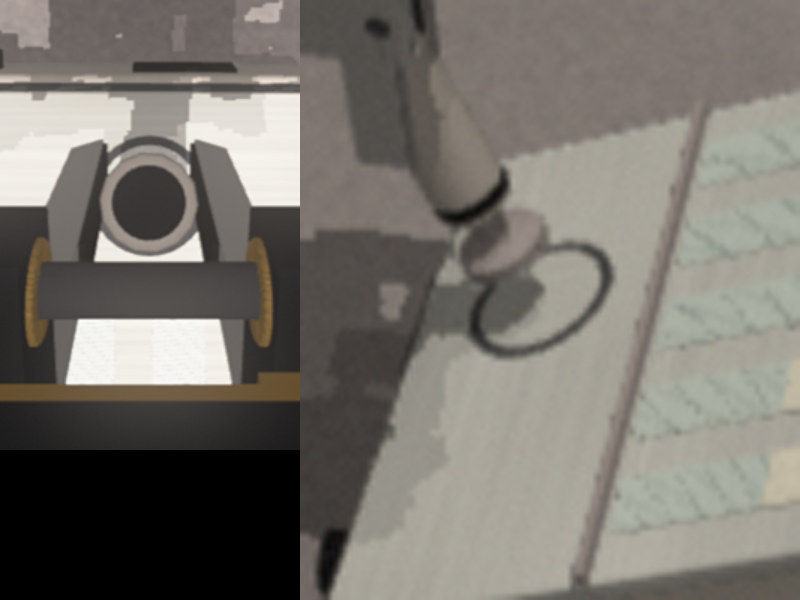

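The foot hangs square above the ring (scene crop: foot at (275,119), ring centre at (283,130)). I'll compare with the prediction.

Run:
```python
from h import *
import pickle
st,c,s=pickle.load(open("c6.pkl","rb"))
g=np.array([.4742,.2414,.1759]); f=SPOT+.03*Nn+g-place(.03)
print("foot pred",f,proj(s,f+.004*Nn),"obs 275.4,119; ring pred",proj(s,SPOT))
J=np.array([proj(s,f+.01*v)-proj(s,f) for v in R.from_euler("ZY",[PY,-SL]).as_matrix().T]);print("px per 10mm along plate x,y,n",J.round(1))
plan(place(.004),86.4); plan(place(-.006),86.4)
```

```text
foot pred [0.5086841  0.23924193 0.10703094] [274.58983381 117.30216495] obs 275.4,119; ring pred [282.60033353 130.25049613]
px per 10mm along plate x,y,n [[ 4.6 -1. ]
 [ 1.1 -3.6]
 [-2.4 -3.9]]
grasp [0.4746 0.2419 0.1765] x [ 0.    -0.001 -1.   ] jaw yaw 86.5 gap 0.03 F [-0.54 -0.64 -0.91] j6 -71.7 t 15.6
xyz [0.103, 0.003, 0.038] roll for turn -0.1 : 0.005
grasp [0.4746 0.2419 0.1765] x [ 0.    -0.001 -1.   ] jaw yaw 86.5 gap 0.03 F [-0.54 -0.64 -0.91] j6 -71.7 t 15.6
xyz [0.14, 0.003, 0.053] roll for turn -0.1 : 0.005
```

Request:
drive_tool:
  series:
    - {"xyz": [0.03,0.002,0.012],"roll": 0}
    - {"xyz": [0.06,0.002,0.024],"roll": 0}
    - {"xyz": [0.08,0.002,0.032],"roll": 0}
    - {"xyz": [0.09,0.002,0.036],"roll": 0}
    - {"xyz": [0.096,0.002,0.038],"roll": 0}
    - {"xyz": [0.096,0.002,0.038],"roll": 0}

```text
clock: 16.35
tool_pos: [0.484, 0.242, 0.3326]
eef_rot: [-103.4, 89.9, -106.8]
contact_force: [-2.2, -0.0, 0.4]
finger_gap: 0.0293
```

Request:
drive_tool:
  series:
    - {"xyz": [0.007,0,0.003],"roll": 0}
    - {"xyz": [0.015,0,0.006],"roll": 0}
    - {"xyz": [0.015,0,0.006],"roll": 0}

```text
clock: 16.73
tool_pos: [0.4856, 0.242, 0.329]
eef_rot: [-106.2, 89.9, -109.6]
contact_force: [-2.5, 0.2, 2.5]
finger_gap: 0.0295
```

Run:
```python
from h import *
plan(place(-.006),86.4)
for i in range(4): s=robot.sense(); print(np.round(s["contact_force"],2),np.dot(s["contact_force"],Nn).round(2)); robot.grab_frame("top")
g=np.array(s["tool_pos"])-[0,0,.18]; print((g-place(0))@R.from_euler("ZY",[PY,-SL]).as_matrix())
```

```text
grasp [0.4855 0.2418 0.149 ] x [-0.    -0.001 -1.   ] jaw yaw 86.5 gap 0.0295 F [-2.51  0.24  2.45] j6 -72.0 t 16.725
xyz [0.03, 0.0, 0.009] roll for turn -0.1 : 0.005
[-2.51  0.24  2.45] 3.23
[-2.33 -0.37  2.49] 3.18
[-2.89 -0.17  2.3 ] 3.23
[-2.52 -0.06  1.83] 2.66
[ 6.94011201e-04 -9.31676265e-05  1.87671167e-03]
```

Request:
drive_tool:
  series:
    - {"xyz": [0.003,0,0.001],"roll": 0}
    - {"xyz": [0.006,0,0.002],"roll": 0}
    - {"xyz": [0.006,0,0.002],"roll": 0}
  force: 20

```text
clock: 17.3
tool_pos: [0.4861, 0.2419, 0.3276]
eef_rot: [-100.0, 89.9, -103.5]
contact_force: [-2.6, -1.0, 3.1]
finger_gap: 0.0294
```

Run:
```python
from h import *
import pickle
st=robot.sense()
p,*c=grab("wrist"); q,*s=grab("scene"); t,*tc=grab("top"); pickle.dump((st,c,s),open("c7.pkl","wb"))
x,y=245,85
a=cv2.resize(q[y:y+75,x:x+70],(560,600),interpolation=cv2.INTER_CUBIC)
b=cv2.resize(p[180:480,250:390],(240,514)); b=np.vstack([b,np.zeros((86,240,3),np.uint8)])
cv2.imwrite("pics/m7.png",np.hstack([b,a])[:,:,::-1])
for i in range(4): st=robot.sense(); print(np.round(st["contact_force"],2),np.dot(st["contact_force"],Nn).round(2)); robot.grab_frame("top")
g=np.array(st["tool_pos"])-[0,0,.18]; print((g-place(0))@R.from_euler("ZY",[PY,-SL]).as_matrix(),st["clock"])
```

```text
[-2.82 -0.29  2.77] 3.62
[-2.46 -1.04  2.99] 3.68
[-2.87 -1.06  3.16] 3.99
[-3.1  -0.64  2.04] 3.05
[ 5.76877470e-04 -9.72928664e-05  2.90366528e-04] 17.6
```

View pics/m7.png

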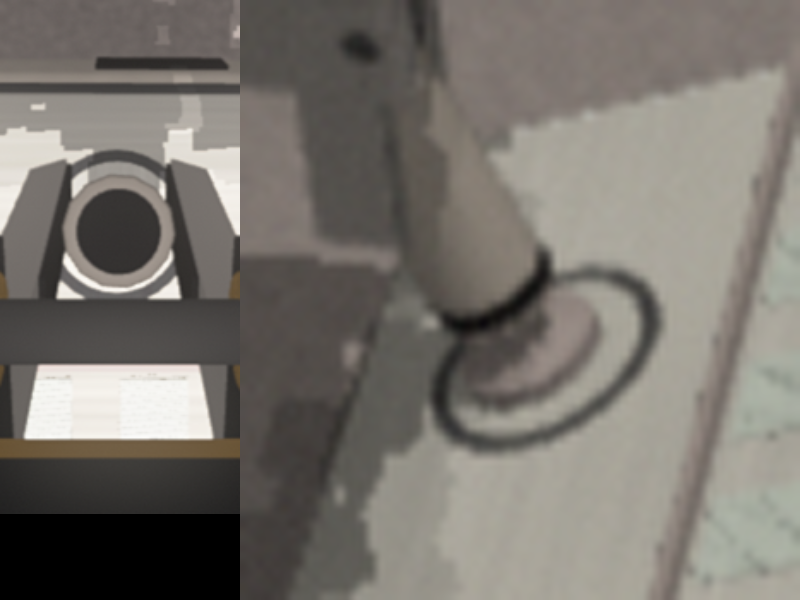

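Run:
```python
from h import *
import pickle
st,c,s=pickle.load(open("c7.pkl","rb"))
W=R.from_euler("ZY",[PY,-SL]).as_matrix()
print("spot wrist",proj(c,SPOT),"obs 319.4,310.7; scene",proj(s,SPOT),"obs 283.5 129.7")
for off in(0,-3.5):
  f=SPOT+W@[off*.001,.0012,0]
  for a in(.29,.34,.393,.44,.5):
    u=R.from_euler("ZY",[PY,-a]).apply([0,0,1])
    print(off,a,"wrist top",proj(c,f+.09*u).round(1),"scene handle low",proj(s,f+.019*u).round(1))
```

```text
spot wrist [320.54554579 307.22005355] obs 319.4,310.7; scene [282.60033353 130.25049613] obs 283.5 129.7
0 0.29 wrist top [324.2 335.1] scene handle low [279.3 122.5]
0 0.34 wrist top [324.2 324.9] scene handle low [278.8 122.6]
0 0.393 wrist top [324.2 314.1] scene handle low [278.4 122.6]
0 0.44 wrist top [324.2 304.6] scene handle low [278.  122.7]
0 0.5 wrist top [324.2 292.6] scene handle low [277.5 122.9]
-3.5 0.29 wrist top [324.2 327.1] scene handle low [277.7 122.8]
-3.5 0.34 wrist top [324.2 317. ] scene handle low [277.2 122.9]
-3.5 0.393 wrist top [324.2 306.2] scene handle low [276.8 123. ]
-3.5 0.44 wrist top [324.2 296.8] scene handle low [276.4 123.1]
-3.5 0.5 wrist top [324.2 284.9] scene handle low [275.9 123.2]
```

```bash
python3 -c "
from h import *
s=robot.sense();print(s['clock'],s['contact_force'],s['finger_gap'],np.abs(s['qd']).max())
print(robot.finish_job())"
```

```text
17.65 [-2.88076539  0.53818192  3.00027646] 0.0298205488316433 0.21299198870555514
the job is handed in; nothing more can be done
None
```

I handed the job in at about 17.7 s, with the white probe still gripped and its foot pressed on the plate inside the ring. The interface gives no verdict, so the figures below are my own estimates.

- **How it was done:** The tool always points straight down, so I had to tilt the probe inside the grip. I gripped it near the top and pushed its foot against the bin wall until the handle had pivoted to about 0.40 rad; I measured the plate's slope as 0.393 rad. I then lowered it along the plate's normal.
- **What went wrong:** The first try, gripping low, let the probe slide about 13 mm off the pad centre and tilted it only 0.23 rad. I set it back upright in the bin and regripped it higher.

| Check | Estimate | Limit |
|---|---|---|
| Foot to ring centre | about 3.5–4 mm off, mostly down-slope | 9 mm |
| Handle angle to plate | within about 0.05 rad of square | 0.12 rad |
| Load on the plate | about 4.3 N (wrist force with the weight taken out) | 1.5–9 N |
| Foot pushed in | about 5 mm, inferred from the load | 2–10.5 mm |

The cameras disagreed slightly on the ring's position, by about 2–3 mm, and that is in the 3.5–4 mm figure. I did not lift and re-centre, because the foot was already well inside the ring. The finger gap stayed at 29.8 mm at 20 N grip. I saw no disturbance of the vial or jar in the bin views, and the plate showed no obvious movement; I did not look at the tip box again after the first pictures.

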